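Close the desk power box after cleaning

ROBOT

A 7-joint arm with a two-finger parallel gripper is mounted at the origin on the work surface. World frame = base frame: x ahead of the robot, y to its left, z up, the work surface at z = 0. Lengths are in m, angles in rad, forces in N, time in s.
With the tool pointing down it reaches from about 0.425 to 0.875 m from the base axis. Payload 4.7 kg.
Tool frame: the origin (TCP) lies at the very end of the fingers, on their centre line; the grasp point (between the pads) lies 19 mm behind it; z points along the fingers, y is the line along which they close (so a half turn about z gives the same grasp; the last joint's range is limited). The gripper opens to 87 mm and grips with 3 to 60 N. Pads are 19 mm wide; open, the fingers measure 117 mm over their backs; the gripper's body (75 mm by 190 mm) begins 51 mm behind the grasp point.
Start: joints at [1.31, 0.321, -0.07, 1.45, 0.023, 1.371, -0.057], TCP at [0.176, -0.626, 0.223] pointing down, gripper open.
Joint ranges: [-2.86, 2.86], [-0.3, 2.09], [-1.38, 1.24], [0.06, 2.45], [-1.56, 4.7], [0.09, 2.05], [-2.69, 2.69]. Speed limits (rad/s): [2.57, 2.57, 3.14, 3.14, 3.14, 3.14, 3.14].

INTERFACE

Orientations are given as a rotation vector (axis times angle).
In Python, from bench import ctrl, get_image, job gives the robot as it stands.
- The arm moves only by the shell command python3 -m crank 'ROWS' [FORCE]. ROWS is JSON, a list that holds one entry, the list of rows, each a list of 5 numbers: the shift along the tool's x, y, z in mm, then the turn about the tool's z in rad, then the closure, from -1 (fully open) to 1 (shut), so that 0 is half open. A call has 1 to 10 rows; each row shifts and turns the commanded pose from where the row before left it, along the tool's axes as they then stand; what a row does not reach is not made up. A row lasts 1/12 s, in which the tool goes at most 41.7 mm and 7.16 degrees, less where a joint would pass 70% of its speed; a pose out of reach is approached as far as the arm can. A call with a gripper value outside its range is refused whole. The fingers move at their own pace and stop on an object; FORCE is the grip in N (left out, the last holds). Time passes only in rows, so rows that do not move let the fingers close. It gives the time, the measured TCP pose, the force, the opening and the grip force at its end, in the units of the state.
- ctrl.get_state(): the state, without advancing time (a new reading comes with each control period).
- get_image(name): name is "scene" or "top"; returns a dict with "pixels" (480x640x3 uint8, red, green, blue), "fx", "fy", "cx", "cy" (pixels), "k1" (the pictures are not rectified: a ray, as slopes to the right and down, at radius r is drawn at 1 + k1 r^2 times it, then the intrinsics apply), "T" (4x4, takes a point from camera to world coordinates). Camera axes: x right, y down, z forward; pixel columns grow to the right and rows downward; lengths in m; the calibration is good to about 2 mm. A picture is of the moment at which its call begins. There is no depth.
- job.close_job(): hands the job in; it is judged then, once.
The state is a dict: "time": time; "joint_positions": joint angles; "qd": joint speeds; "joint_torque": joint torques, N m; "position": TCP position; "tool_rot": TCP orientation; "ft_force": force on the tool from outside, world axes, zero at the start; "torque": the same for the moment, N m; "grip_width": opening from 0.0 (shut) to 1.0 (fully open); "grip_force": force on a finger pad.
Only numpy, scipy, OpenCV 4.12 (cv2) and the standard library are available. Lean on these libraries where they do the work, as an engineer would, in place of code of your own. Each camera call takes 0.05 s, during which the arm holds its last target. There are 200 camera calls.

TASK

The desk has been wiped and the aluminium cover of the power box was left lying on the sloped document stand. Take the cover by its rib, lay it rib up in the opening of the power box, and press it down until it sits level and flush with the box's rim all round. Do not push the other things on the desk about.

Things in the scene. Friction and masses are not known exactly. Their poses are not given: they have to be found in the camera images.
- cover: Loose cover of the power box, bare aluminium, 0.3 kg: plate 110 (its x) x 160 (its y) x 14 mm thick; on the middle of its top face stands a grip rib 14 wide (x), 96 long (y), 28 mm tall. Origin: centre of the underside; z points out of the top face. Same either way round. It starts on the sloped stand, x axis down the slope, lower long edge against the lip.
- rib_top (a point): Middle of the top of the cover's rib, 42 mm above the cover's underside along its z; axes as the cover's.
- stand: Fixed wooden document stand, 230 mm wide (its y); its face slopes at 29 degrees (0.50 rad), falling towards its +x (away from the robot), and is 170 mm long down the slope. Origin: at desk height under the middle of the face, which is 66 mm up there. A lip along its lower edge stands 12 mm off the face, lower than the cover's thickness.
- power_box: Fixed desk power box, black, 144 (its x) x 194 (its y) x 60 mm high, open on top. Origin: centre of its underside, on the desk; z up. Opening 118 (x) x 168 mm (y): 4 mm more than the cover on every side. 14 mm below the rim a ledge runs round the inside; on it the cover is home, its plate's top face flush with the rim.
- box_rim (a point): Middle of the box's opening at rim height, 60 mm above the desk; axes as the box's.
- catch_corner (a point): Inside the box: one of four white catch posts, 14 mm across, 45 (x) and 69 mm (y) from the centre, each standing 5 to 8 mm above the ledge (this point: 8 mm above it). They carry the laid-in cover 5 to 8 mm proud, perhaps crooked. Pressed with about 3.5 N each (14 N for all four) a post slides down and stays there. Press on the plate near each corner or on the rib.
- mug: Bystander: white mug, 82 mm across, 95 tall (mm). Origin: centre of its underside. Leave it where it is.
- mouse: Bystander: black computer mouse, about 90 x 60 x 34 (mm). Origin: centre of its underside. Leave it where it is.
- notes: Bystander: block of pink sticky notes, 76 x 76 x 42 (mm). Origin: centre of its underside. Leave it where it is.
- stapler: Bystander: black stapler, 140 x 36 x 55 (mm). Origin: centre of its underside. Leave it where it is.
- spray: Bystander: cleaner's spray bottle with a red trigger head, 72 across, 225 tall (mm). Origin: centre of its underside. Leave it where it is.
- hole_punch: Bystander: hole punch, 105 x 110 x 70 (mm). Origin: centre of its underside. Leave it where it is.
- pen_cup: Bystander: dark steel pen cup with pens fixed in it, 76 across, 130 tall over the pens (mm). Origin: centre of its underside. Leave it where it is.
There are look-alikes about, which are no part of the job. Of the things like the cover, leave any that is orange or red; of the rest the smaller one is meant.

How it is judged:
By the outcome, as a careful person would: the job done as asked, in the order asked, and still so for the second after the job is handed in, with the robot touching nothing.
It also fails if it takes over 67 s, if anything falls off the work surface, if the arm or the gripper's body presses on something with over 40 N, if the wrist force passes 120 N, or if a joint passes its speed limit or range.

## Working session

There is one attempt and no reset: what is moved stays moved. The work goes in short steps, Python scripts to look and compute and a shell command to move; the robot and the scene stay as the last step left them, time stands still between calls to the robot, and variables do not carry over. Pictures are saved under pics/ and viewed, at most 10 in all, crops included, and the job is handed in when it is done.

```bash
ls; mkdir -p pics
cat > h.py <<'E'
import numpy as np, cv2
from bench import ctrl,get_image,job
def save(name,fn):
    im=get_image(name); cv2.imwrite('pics/'+fn,im['pixels'][:,:,::-1]); 
    np.savez('pics/'+fn+'.npz',**im); return im
def load(fn): return dict(np.load('pics/'+fn+'.npz'))
def K(im): return np.array([[im['fx'],0,im['cx']],[0,im['fy'],im['cy']],[0,0,1]],float), np.array([im['k1'],0,0,0,0],float)
def ray(im,uv):
    k,d=K(im); p=cv2.undistortPoints(np.array(uv,float).reshape(-1,1,2),k,d).reshape(-1,2)
    T=im['T']; return T[:3,3], np.c_[p,np.ones(len(p))]@T[:3,:3].T
def onz(im,uv,z):
    o,r=ray(im,uv); return o+r*((z-o[2])/r[:,2])[:,None]
def proj(im,P):
    k,d=K(im); Ti=np.linalg.inv(im['T']); P=np.array(P,float).reshape(-1,3)
    return cv2.projectPoints(P,cv2.Rodrigues(Ti[:3,:3])[0],Ti[:3,3],k,d)[0].reshape(-1,2)
E
python3 - <<'E'
from h import *
for n in ('scene','top'):
    im=save(n,n+'0.png'); print(n,im['fx'],im['k1'],im['T'].round(3).tolist())
print(ctrl.get_state())
E
```

```text
pics
scene 483.69698681834154 0.010216675601397626 [[0.82, 0.355, -0.45, 1.156], [0.573, -0.493, 0.655, -1.058], [0.01, -0.794, -0.607, 0.977], [0.0, 0.0, 0.0, 1.0]]
top 609.5981809624168 -0.042344240203962324 [[0.005, -0.994, 0.11, 0.319], [-1.0, -0.005, 0.008, -0.119], [-0.008, -0.11, -0.994, 1.819], [0.0, 0.0, 0.0, 1.0]]
{'time': 0.1, 'joint_positions': array([ 1.31007248,  0.32174248, -0.07003201,  1.45157334,  0.02260086,
        1.37078176, -0.05689097]), 'qd': array([ 0.00102545, -0.00217494,  0.00051958, -0.00313716,  0.00171641,
       -0.00010188, -0.00155041]), 'joint_torque': array([-2.98388932e-04, -4.92571735e+01, -4.05837698e-01, -3.13397527e+01,
       -6.40383339e-02,  3.94389813e-02,  8.11624568e-05]), 'position': array([ 0.1761814 , -0.62515006,  0.22156441]), 'tool_rot': array([-3.11031358e+00, -4.30084839e-01,  5.41516153e-04]), 'ft_force': array([ 0.5822683 ,  0.09174528, -0.51196929]), 'torque': array([-0.0385667 , -0.0131684 ,  0.01811468]), 'grip_force': 0.0, 'grip_width': 0.9966975472989256}
```

View pics/scene0.png

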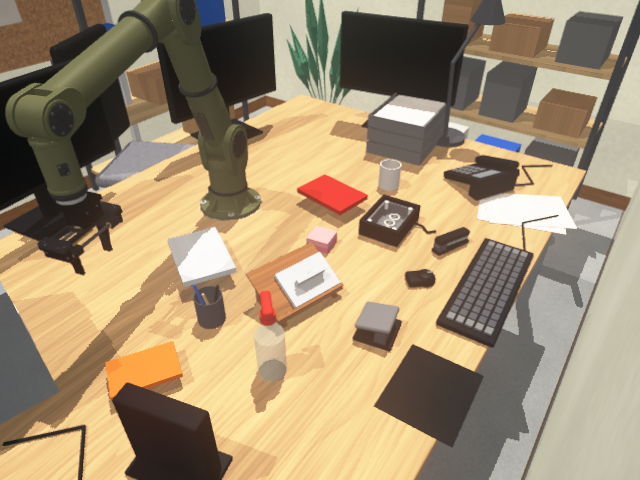

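View pics/top0.png

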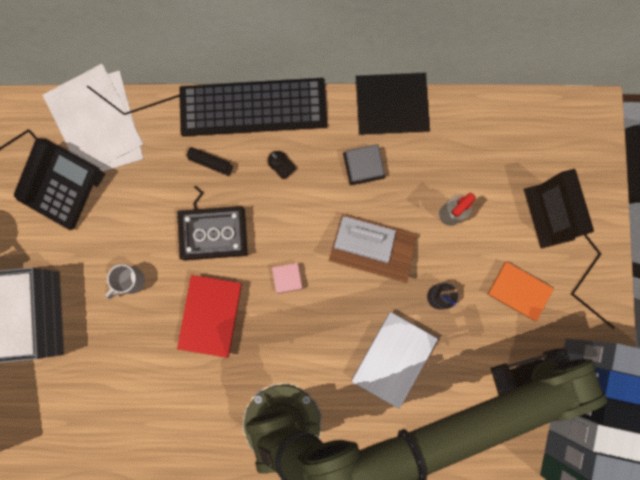

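The scene view shows the cover on the stand at about (310,280) and the power box at (390,220). In the top view they are at (365,240) and (212,232). Things like the cover:
- Orange plate, top (521,290): excluded by colour.
- Red plate, top (210,315): excluded by colour.
- Grey-white plate, top (397,358): larger and flat on the desk.
- Ribbed aluminium plate, top (365,240): the smaller one, on the stand, so it is the one meant.

An enlarged crop will confirm it.

Run:
```python
from h import *
a=load('scene0.png')['pixels'];b=load('top0.png')['pixels']
c=lambda i,x,y,w,h:cv2.resize(i[y:y+h,x:x+w],(400,300),interpolation=cv2.INTER_CUBIC)
o=np.vstack([np.hstack([c(a,245,240,100,75),c(b,325,205,100,75)]),np.hstack([c(a,345,180,100,75),c(b,165,195,100,75)])])
cv2.imwrite('pics/crop.png',o[:,:,::-1])
```

```text
(no output)
```

View pics/crop.png

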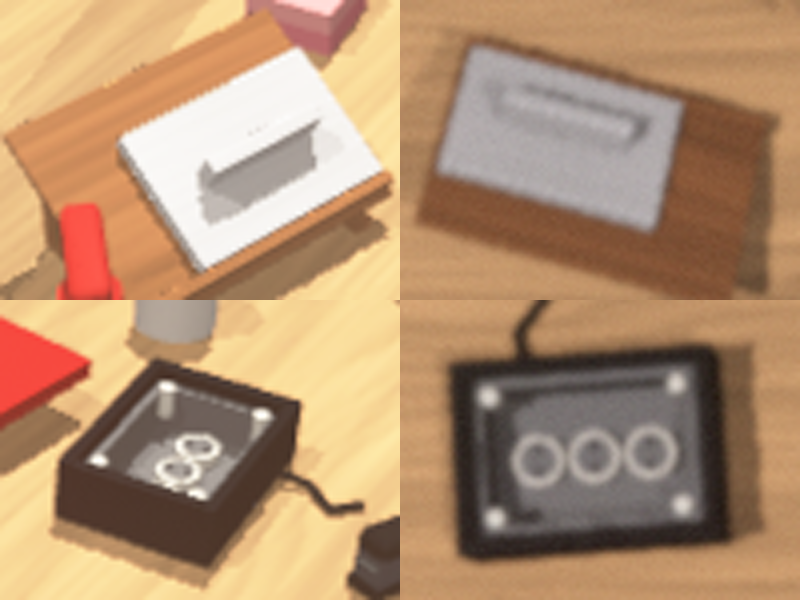

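The crop confirms the ribbed aluminium plate on the wooden stand as the cover (smaller, neither orange nor red). Its corners are clear in both views, and so are the box rim and its four posts.

```bash
cat >> h.py <<'E'
def tri(ia,ua,ib,ub):
    oa,ra=ray(ia,ua);ob,rb=ray(ib,ub);P=[];g=[]
    for a,b in zip(ra,rb):
        s=np.linalg.lstsq(np.c_[a,-b],ob-oa,rcond=None)[0]
        p,q=oa+a*s[0],ob+b*s[1];P.append((p+q)/2);g.append(np.linalg.norm(p-q))
    return np.array(P),np.array(g)
E
python3 - <<'E'
from h import *
S=load('scene0.png');T=load('top0.png')
t=np.array([[470,43],[684,98],[655,232],[437,173]])/4-[100,0]+[325,205]
s=np.array([[383,175],[200,268],[120,138],[300,48]])/4+[245,240]
def poly(im,uv,f):  # refine corners: mask, quad approx
    return uv
P,g=tri(S,s,T,t); print(P.round(4),g.round(4))
for i in range(4): print(np.linalg.norm(P[i]-P[i-1]).round(4),end=' ')
ex=(P[0]+P[1]-P[2]-P[3]);ey=(P[0]+P[3]-P[1]-P[2])
ex/=np.linalg.norm(ex);ey/=np.linalg.norm(ey);ez=np.cross(ex,ey);c=P.mean(0)
print('\ntopcentre',c,'ex',ex,'ey',ey,'tilt',np.arccos(ez[2]),'yaw',np.arctan2(ey[1],ey[0])-np.pi/2,'ribtop',c+.028*ez)
# box
bt=np.array([[450,365],[715,348],[730,540],[465,555]])/4-[100,75]+[165,195]
bs=np.array([[300,402],[212,510],[60,460],[152,360]])/4-[0,75]+[345,180]
print(onz(T,bt,.06).round(4))
# box by mask
hsv=cv2.cvtColor(T['pixels'],cv2.COLOR_RGB2HSV)
m=np.zeros((480,640),np.uint8); m[195:270,165:265]=(T['pixels'][195:270,165:265].max(2)<75)*255
cs=cv2.findContours(cv2.morphologyEx(m,cv2.MORPH_OPEN,np.ones((5,5))),cv2.RETR_EXTERNAL,cv2.CHAIN_APPROX_NONE)[0]
k=max(cs,key=cv2.contourArea); q=cv2.boxPoints(cv2.minAreaRect(k)); W=onz(T,q,.06)
print('mask',q.round(1).tolist(),W.round(4),W.mean(0),[np.linalg.norm(W[i]-W[i-1]).round(4) for i in range(4)])
# posts in both
def posts(im,guess,r=3):
    o=[]
    for u,v in guess:
        x,y=int(round(u)),int(round(v)); w=im['pixels'][y-r:y+r+1,x-r:x+r+1].min(2).astype(float); w=np.clip(w-np.median(w),0,None)
        yy,xx=np.mgrid[y-r:y+r+1,x-r:x+r+1]; o.append([(w*xx).sum()/w.sum(),(w*yy).sum()/w.sum()])
    return np.array(o)
pt=posts(T,np.array([[488,397],[677,383],[683,504],[495,518]])/4-[100,75]+[165,195])
Wp=onz(T,pt,.052); print('posts',pt.round(1).tolist(),Wp.round(4),Wp.mean(0),[np.linalg.norm(Wp[i]-Wp[i-1]).round(4) for i in range(4)])
print('scene rim',onz(S,bs,.06).round(4),onz(S,bs,.06).mean(0))
sp=np.array([[262,412],[166,385],[98,459]])/4-[0,75]+[345,180]
print('scene posts',onz(S,sp,.052).round(4))
E
```

```text
[[ 0.6055 -0.1728  0.039 ]
 [ 0.5629 -0.3304  0.0481]
 [ 0.4645 -0.3003  0.0926]
 [ 0.5067 -0.1451  0.092 ]] [0.0002 0.0032 0.007  0.0086]
0.1155 0.1635 0.1122 0.1608 
topcentre [ 0.53489588 -0.23715303  0.06791792] ex [ 0.86696439 -0.25409235 -0.42873048] ey [ 0.26179658  0.96465677 -0.02999772] tilt 0.4444586119183914 yaw -0.2650053733155404 ribtop [ 0.54668948 -0.23956756  0.09319754]
[[0.6138 0.3118 0.06  ]
 [0.627  0.117  0.06  ]
 [0.4859 0.1034 0.06  ]
 [0.4739 0.2964 0.06  ]]
mask [[177.0, 211.10000610351562], [244.3000030517578, 206.60000610351562], [247.60000610351562, 254.8000030517578], [180.1999969482422, 259.29998779296875]] [[0.6141 0.3134 0.06  ]
 [0.6283 0.1155 0.06  ]
 [0.4865 0.1032 0.06  ]
 [0.4722 0.2993 0.06  ]] [0.55027173 0.20785391 0.06      ] [np.float64(0.1426), np.float64(0.1984), np.float64(0.1423), np.float64(0.1966)]
posts [[186.7, 218.7], [233.6, 215.4], [235.1, 245.7], [188.3, 249.3]] [[0.5929 0.2857 0.052 ]
 [0.6033 0.1477 0.052 ]
 [0.5136 0.1411 0.052 ]
 [0.5026 0.2784 0.052 ]] [0.55311959 0.21323063 0.052     ] [np.float64(0.0906), np.float64(0.1385), np.float64(0.09), np.float64(0.1377)]
scene rim [[0.6187 0.309  0.06  ]
 [0.6324 0.1209 0.06  ]
 [0.4952 0.1098 0.06  ]
 [0.479  0.2941 0.06  ]] [0.55633632 0.20847172 0.06      ]
scene posts [[0.5942 0.2867 0.052 ]
 [0.5043 0.2761 0.052 ]
 [0.5147 0.14   0.052 ]]
```

```bash
cat >> h.py <<'E'
from scipy.spatial.transform import Rotation as Ro
def plan(target,yang):
    """moves in tool axes (mm) at present orientation, turn to bring tool y to world angle yang"""
    s=ctrl.get_state();R=Ro.from_rotvec(s['tool_rot']).as_matrix();d=R.T@(np.array(target)-s['position'])*1000
    a=np.arctan2(R[1,1],R[0,1]);t=(yang-a+np.pi/2)%np.pi-np.pi/2
    print('pos',s['position'].round(4),'yang',a.round(3),'tilt z',R[:,2].round(3),'shift',d.round(1),'turn',(-t).round(3))
E
python3 - <<'E'
from h import *
S=load('scene0.png');T=load('top0.png')
m=np.zeros((480,640),np.uint8); sl=np.s_[205:275,325:420]
p=T['pixels'][sl].astype(int); m[sl]=((p.max(2)-p.min(2)<25)&(p.max(2)>90))*255
k=max(cv2.findContours(cv2.morphologyEx(m,cv2.MORPH_CLOSE,np.ones((7,7))),0,1)[0],key=cv2.contourArea)
r=cv2.minAreaRect(k);print(r)
t=np.array([[470,43],[684,98],[655,232],[437,173]])/4-[100,0]+[325,205]
for zs in ([.0375,.0375,.0903,.0903],):
    P=np.array([onz(T,t[i:i+1],zs[i])[0] for i in range(4)]);print(P.round(4),P.mean(0))
    print([np.linalg.norm(P[i]-P[i-1]).round(4) for i in range(4)])
    s=np.array([[383,175],[200,268],[120,138],[300,48]])/4+[245,240]
    print('scene',np.array([onz(S,s[i:i+1],zs[i])[0] for i in range(4)]).round(4)); 
    Q=np.array([onz(S,s[i:i+1],zs[i])[0] for i in range(4)]);print(Q.mean(0),[np.linalg.norm(Q[i]-Q[i-1]).round(4) for i in range(4)])
# rib top ends, both views at rib height
rt=np.array([[503,97],[636,133]])/4-[100,0]+[325,205]; print('rib top',onz(T,rt,.0885).round(4))
rs=np.array([[320,122],[205,172]])/4+[245,240]; print('rib scene',onz(S,rs,.0885).round(4), tri(S,rs,T,rt))
# surroundings
for n,u,z in (('notes',(287,278),.042),('mouse',(281,165),.03),('pen',(444,295),.1),('spray',(459,208),.2)): print(n,onz(T,[u],z).round(3))
plan([.5,-.3,.33],-.265)
E
```

```text
((365.1948547363281, 238.99856567382812), (56.04462814331055, 32.75960922241211), 15.52410888671875)
[[ 0.6059 -0.1728  0.0375]
 [ 0.5656 -0.3306  0.0375]
 [ 0.462  -0.3029  0.0903]
 [ 0.5035 -0.1478  0.0903]] [ 0.53424173 -0.23852015  0.0639    ]
[np.float64(0.1179), np.float64(0.1628), np.float64(0.1195), np.float64(0.1605)]
scene [[ 0.6046 -0.1715  0.0375]
 [ 0.555  -0.3232  0.0375]
 [ 0.4653 -0.296   0.0903]
 [ 0.5086 -0.1404  0.0903]]
[ 0.53335433 -0.232769    0.0639    ] [np.float64(0.1139), np.float64(0.1596), np.float64(0.1075), np.float64(0.1615)]
rib top [[ 0.5586 -0.1949  0.0885]
 [ 0.5331 -0.29    0.0885]]
rib scene [[ 0.5676 -0.199   0.0885]
 [ 0.5337 -0.2879  0.0885]] (array([[ 0.56136102, -0.19386723,  0.08157401],
       [ 0.53367897, -0.28932297,  0.08939184]]), array([0.00444613, 0.00178533]))
notes [[ 0.421 -0.011  0.042]]
mouse [[0.76  0.012 0.03 ]]
pen [[ 0.372 -0.457  0.1  ]]
spray [[ 0.602 -0.482  0.2  ]]
pos [ 0.1762 -0.6252  0.2216] yang -1.296 tilt z [-0.001  0.002 -1.   ] shift [ 399.9 -225.3 -108.1] turn -1.031
```

```bash
python3 -m crank '[[[0,0,-36,0,-1],[0,0,-36,0,-1],[0,0,-36,0,-1]]]' && python3 -m crank '[[[40,-22.5,0,0,0],[40,-22.5,0,0,0],[40,-22.5,0,0,0],[40,-22.5,0,0,0],[40,-22.5,0,0,0],[40,-22.5,0,0,0],[40,-22.5,0,0,0],[40,-22.5,0,0,0],[40,-22.5,0,0,0],[40,-22.5,0,0,0]]]' && python3 -m crank '[[[0,0,0,-0.115,0.1],[0,0,0,-0.115,0.1],[0,0,0,-0.115,0.1],[0,0,0,-0.115,0.1],[0,0,0,-0.115,0.1],[0,0,0,-0.115,0.1],[0,0,0,-0.115,0.1],[0,0,0,-0.115,0.1],[0,0,0,-0.11,0.1],[0,0,0,0,0.1]]]'
python3 -c "
from h import *
plan([.5425,-.2385,.115],-.264);print(ctrl.get_state()['grip_width'])"
```

```text
time: 0.35
position: [0.1761, -0.6249, 0.3306]
tool_rot: [-3.109, -0.43, 0.001]
ft_force: [1.2, 0.0, 0.6]
grip_width: 1.002
grip_force: 0.0
time: 1.18
position: [0.4713, -0.3287, 0.3303]
tool_rot: [-3.112, -0.43, 0.001]
ft_force: [0.6, -1.4, 0.2]
grip_width: 0.512
grip_force: 0.0
time: 2.02
position: [0.4702, -0.3304, 0.33]
tool_rot: [-2.493, -1.91, 0.0]
ft_force: [0.2, -0.6, 0.2]
grip_width: 0.451
grip_force: 0.0
pos [ 0.4702 -0.3304  0.33  ] yang -0.263 tilt z [-0.001  0.001 -1.   ] shift [107.4  46.  215. ] turn 0.001
0.45062325403868647
```

```bash
python3 -m crank '[[[27,11.5,0,0,0.15],[27,11.5,0,0,0.15],[27,11.5,0,0,0.15],[27,11.5,0,0,0.15],[0,0,36,0,0.15],[0,0,36,0,0.15],[0,0,36,0,0.2],[0,0,36,0,0.2],[0,0,36,0,0.2],[0,0,35,0,0.2]]]'
python3 -c "
from h import *
plan([.5425,-.2385,.082],-.264);print(ctrl.get_state()['grip_width'])
a=save('scene','s1.png')['pixels'];b=save('top','t1.png')['pixels']
c=lambda i,x,y:cv2.resize(i[y:y+100,x:x+100],(400,400),interpolation=cv2.INTER_CUBIC)
cv2.imwrite('pics/c1.png',np.hstack([c(a,250,215),c(b,320,185)])[:,:,::-1])"
```

```text
time: 2.85
position: [0.5426, -0.2383, 0.1136]
tool_rot: [-2.5, -1.903, 0.001]
ft_force: [0.9, -0.4, -0.1]
grip_width: 0.402
grip_force: 0.0
pos [ 0.5426 -0.2383  0.1136] yang -0.27 tilt z [-0.001 -0.    -1.   ] shift [-0.3 -0.1 31.6] turn -0.006
0.4018762069591499
```

View pics/c1.png

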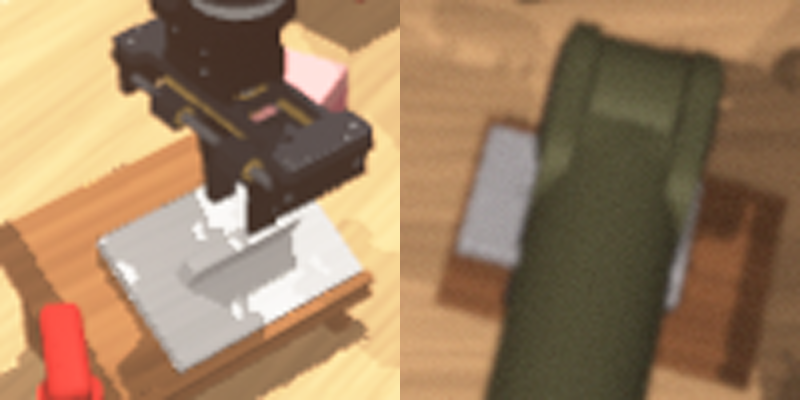

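The scene crop shows the fingers straddling the rib (near (318,265) in full pixels). Descending.

```bash
python3 -m crank '[[[0,0,12,-0.006,0.2],[0,0,10,0,0.2],[0,0,7,0,0.2],[0,0,3,0,0.2],[0,0,0,0,0.2]]]' 15 && python3 -m crank '[[[0,0,0,0,0.3],[0,0,1,0,0.36],[0,0,2,0,0.38],[0,0,1,0,0.38],[0,0,0,0,0.38]]]'
```

```text
time: 3.37
position: [0.5443, -0.2388, 0.0849]
tool_rot: [2.489, 1.913, 0.002]
ft_force: [0.1, -0.7, 0.6]
grip_width: 0.402
grip_force: 0.0
time: 3.78
position: [0.5448, -0.2389, 0.0822]
tool_rot: [2.488, 1.912, 0.002]
ft_force: [-1.2, 0.5, 10.1]
grip_width: 0.313
grip_force: 4.2
```

```bash
python3 -m crank '[[[0,0,-3,0,0.38],[0,0,0,0,0.6],[0,0,0,0,1],[0,0,0,0,1],[0,0,0,0,1]]]' 30 && python3 -m crank '[[[0,0,0,0,1],[0,0,0,0,1],[0,0,0,0,1]]]'
python3 -c "
from h import *
a=save('scene','s2.png')['pixels']
cv2.imwrite('pics/c2.png',cv2.resize(a[215:315,250:350],(500,500),interpolation=cv2.INTER_CUBIC)[:,:,::-1])"
```

```text
time: 4.2
position: [0.5464, -0.2393, 0.0839]
tool_rot: [2.486, 1.911, 0.006]
ft_force: [6.8, -1.9, 1.4]
grip_width: 0.234
grip_force: 27.3
time: 4.45
position: [0.5464, -0.2393, 0.084]
tool_rot: [2.486, 1.911, 0.006]
ft_force: [6.0, -2.0, 1.4]
grip_width: 0.232
grip_force: 27.3
```

View pics/c2.png

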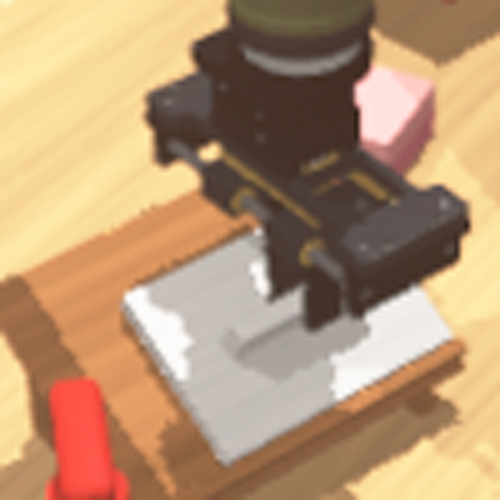

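The rib is gripped near its middle at 20 mm width, still on the slope. Lifting a little should let it swing.

```bash
python3 -m crank '[[[0,0,-4,0,1],[0,0,-6,0,1],[0,0,-10,0,1],[0,0,-15,0,1],[0,0,-15,0,1],[0,0,-15,0,1],[0,0,-15,0,1],[0,0,0,0,1],[0,0,0,0,1]]]'
python3 -c "
from h import *
a=save('scene','s3.png')['pixels']
cv2.imwrite('pics/c3.png',cv2.resize(a[185:305,240:360],(500,500),interpolation=cv2.INTER_CUBIC)[:,:,::-1])"
```

```text
time: 5.25
position: [0.5428, -0.2383, 0.162]
tool_rot: [-2.49, -1.914, 0.001]
ft_force: [-0.9, 0.0, -4.1]
grip_width: 0.154
grip_force: 29.7
```

View pics/c3.png

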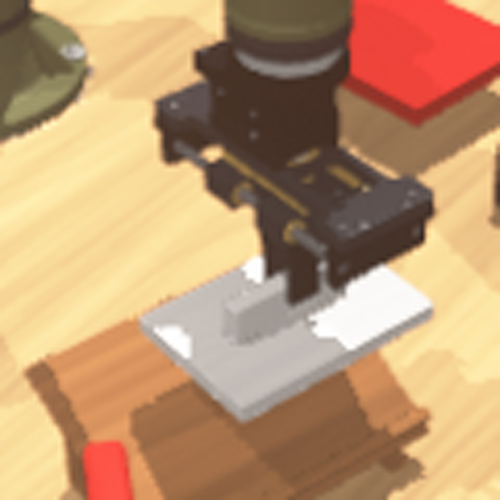

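The cover has swung level in the grip (14 mm width). In the crop its plate corners are at about (145,322), (245,410) and (433,306). Next, carry it over the box.

```bash
python3 -m crank '[[[0,0,-20,0,1],[0,0,-20,0,1],[0,0,0,-0.085,1],[0,0,0,-0.085,1],[0,0,0,-0.085,1],[0,0,0,-0.085,1],[0,0,0,0,1]]]' 40
python3 -c "
from h import *
plan([.5537,.2132,.18],.078)
S=load('s3.png')
q=np.array([[145,322],[245,409],[433,306]])*.24+[240,185]
for z in (.13,.14,.15,.16):
  P=onz(S,q,z);print(z,P.round(4).tolist(),np.linalg.norm(P[0]-P[1]),np.linalg.norm(P[2]-P[1]),((P[0]+P[2])/2).round(4))"
```

```text
time: 5.88
position: [0.542, -0.238, 0.2004]
tool_rot: [-2.126, -2.308, 0.002]
ft_force: [0.5, -0.0, -4.0]
grip_width: 0.153
grip_force: 39.7
pos [ 0.542  -0.238   0.2004] yang 0.082 tilt z [-0.003  0.002 -1.   ] shift [448.7  48.7  21.1] turn 0.004
0.13 [[0.4631, -0.291, 0.13], [0.5685, -0.3205, 0.13], [0.6083, -0.1662, 0.13]] 0.10947776559188781 0.15934706598505938 [ 0.5357 -0.2286  0.13  ]
0.14 [[0.4713, -0.3, 0.14], [0.5755, -0.3292, 0.14], [0.6147, -0.1767, 0.14]] 0.10818582381359691 0.15746661902232553 [ 0.543  -0.2384  0.14  ]
0.15 [[0.4795, -0.309, 0.15], [0.5824, -0.3379, 0.15], [0.6212, -0.1872, 0.15]] 0.10689388203530631 0.1555861720595917 [ 0.5503 -0.2481  0.15  ]
0.16 [[0.4876, -0.3181, 0.16], [0.5893, -0.3466, 0.16], [0.6276, -0.1978, 0.16]] 0.10560194025701544 0.15370572509685765 [ 0.5576 -0.2579  0.16  ]
```

```bash
python3 -m crank '[[[15,1.7,0,0.004,1],[30,3.2,0,0,1],[38,4.1,0,0,1],[38,4.1,0,0,1],[38,4.1,0,0,1],[38,4.1,0,0,1],[38,4.1,0,0,1],[38,4.1,0,0,1],[38,4.1,0,0,1],[38,4.1,0,0,1]]]' && python3 -m crank '[[[38,4.1,0,0,1],[30,3.2,0,0,1],[20,2.2,0,0,1],[10,1.1,0,0,1],[0,0,0,0,1],[0,0,0,0,1]]]'
python3 -c "
from h import *
plan([.5537,.2132,.13],.078)"
```

```text
time: 6.72
position: [0.5532, 0.1139, 0.2014]
tool_rot: [-2.138, -2.3, 0.003]
ft_force: [1.0, -0.2, -4.4]
grip_width: 0.157
grip_force: 39.7
time: 7.22
position: [0.5572, 0.2097, 0.2016]
tool_rot: [2.137, 2.303, -0.004]
ft_force: [-1.1, -1.2, -2.8]
grip_width: 0.157
grip_force: 39.7
pos [0.5572 0.2097 0.2016] yang 0.075 tilt z [-0.002 -0.002 -1.   ] shift [ 3.8 -3.1 71.6] turn -0.003
```

```bash
python3 -m crank '[[[3.8,-3.1,20,-0.003,1],[0,0,25,0,1],[0,0,20,0,1],[0,0,12,0,1],[0,0,4,0,1],[0,0,0,0,1],[0,0,0,0,1]]]'
python3 -c "
from h import *
plan([.5537,.2132,.12],.078)
a=save('scene','s4.png')['pixels'];b=save('top','t4.png')['pixels']
c=lambda i,x,y:cv2.resize(i[y:y+100,x:x+80],(400,500),interpolation=cv2.INTER_CUBIC)
cv2.imwrite('pics/c4.png',np.hstack([c(a,350,155),c(b,170,180)])[:,:,::-1])"
```

```text
time: 7.8
position: [0.5549, 0.2139, 0.1224]
tool_rot: [2.133, 2.305, 0.001]
ft_force: [-0.2, 0.2, -3.0]
grip_width: 0.158
grip_force: 39.7
pos [0.5549 0.2139 0.1224] yang 0.077 tilt z [ 0.001  0.    -1.   ] shift [-0.6 -1.2  2.4] turn -0.001
```

View pics/c4.png

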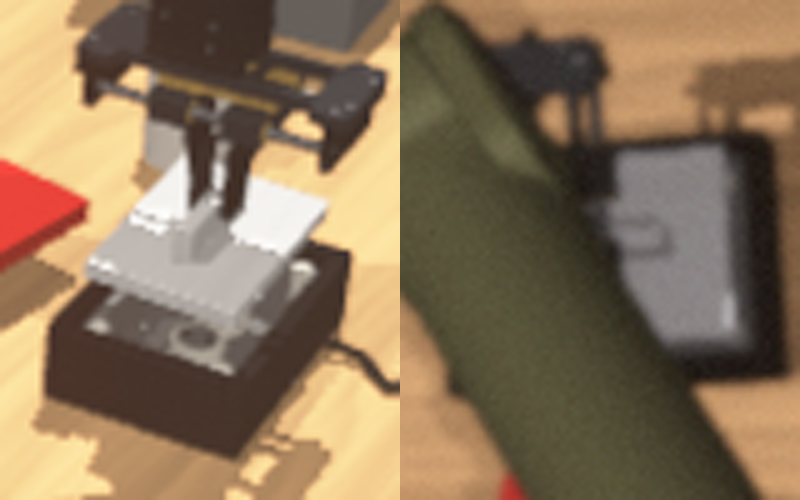

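The cover hangs level above the opening. In the scene crop its corners are (88,262), (240,305) and (328,205). In the top crop the −y end's corners are (325,147) and (345,345).

```bash
python3 -c "
from h import *
S=load('s4.png');T=load('t4.png')
q=np.array([[88,262],[240,305],[328,205]])/5+[350,155]
for z in (.09,.095,.1,.105):
  P=onz(S,q,z);print(z,P.round(4).tolist(),np.linalg.norm(P[0]-P[1]).round(4),np.linalg.norm(P[2]-P[1]).round(4),((P[0]+P[2])/2).round(4),np.arctan2(*(P[2]-P[1])[:2]).round(3))
t=np.array([[325,147],[347,345]])/5+[170,180]
P=onz(T,t,.098);print('top',P.round(4),'centre',(P.mean(0)+.08*np.array([-.077,.997,0])).round(4),tri(S,q[[1]],T,t[[0]]),tri(S,q[[0]],T,t[[1]]))
"
```

```text
0.09 [[0.4983, 0.1502, 0.09], [0.6058, 0.1643, 0.09], [0.5967, 0.3108, 0.09]] 0.1084 0.1468 [0.5475 0.2305 0.09  ] -0.062
0.095 [[0.502, 0.1434, 0.095], [0.6089, 0.1574, 0.095], [0.5998, 0.3031, 0.095]] 0.1078 0.146 [0.5509 0.2233 0.095 ] -0.062
0.1 [[0.5057, 0.1366, 0.1], [0.612, 0.1505, 0.1], [0.603, 0.2954, 0.1]] 0.1072 0.1452 [0.5543 0.216  0.1   ] -0.062
0.105 [[0.5094, 0.1298, 0.105], [0.6151, 0.1436, 0.105], [0.6061, 0.2877, 0.105]] 0.1066 0.1444 [0.5578 0.2088 0.105 ] -0.062
top [[0.6133 0.1369 0.098 ]
 [0.4993 0.122  0.098 ]] centre [0.5501 0.2092 0.098 ] (array([[0.61447938, 0.13735874, 0.10758516]]), array([0.00654417])) (array([[0.50429189, 0.12511971, 0.1044895 ]]), array([0.01373375]))
```

The plate's y length reads 145 mm instead of 160, so the cover droops towards +y by about 0.08 rad. It will level on the posts. Its centre agrees with the opening's within a few mm, so lower it gently.

```bash
python3 -m crank '[[[-0.6,-1.2,6,0,1],[0,0,8,0,1],[0,0,6,0,1],[0,0,3,0,1],[0,0,0,0,1],[0,0,0,0,1]]]' 25 && python3 -m crank '[[[0,0,1.5,0,1],[0,0,1.5,0,1],[0,0,1.5,0,1],[0,0,0,0,1]]]' 
python3 -c "
from h import *
plan([.5537,.2132,.0885],.078)
a=save('scene','s5.png')['pixels'];b=save('top','t5.png')['pixels']
c=lambda i,x,y:cv2.resize(i[y:y+100,x:x+80],(400,500),interpolation=cv2.INTER_CUBIC)
cv2.imwrite('pics/c5.png',np.hstack([c(a,350,155),c(b,170,180)])[:,:,::-1])"
```

```text
time: 8.4
position: [0.5526, 0.2139, 0.0981]
tool_rot: [-2.132, -2.307, 0.001]
ft_force: [-0.9, 0.2, -3.4]
grip_width: 0.161
grip_force: 24.7
time: 8.73
position: [0.5527, 0.2138, 0.0937]
tool_rot: [-2.132, -2.307, 0.001]
ft_force: [-0.2, -0.0, -4.3]
grip_width: 0.161
grip_force: 24.7
pos [0.5527 0.2138 0.0937] yang 0.079 tilt z [-0. -0. -1.] shift [-0.7  0.9  5.2] turn 0.001
```

View pics/c5.png

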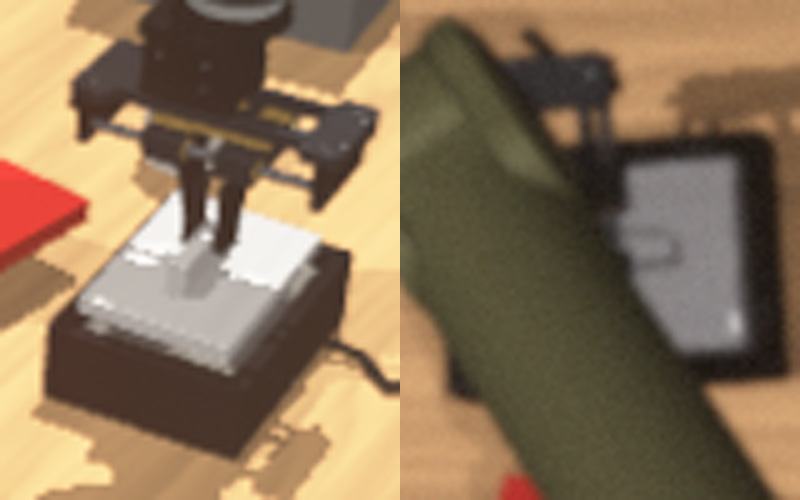

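The cover is right above the opening, with near-equal gaps to the rim (top view: about 17 and 20 crop px at the long sides). Keep lowering.

```bash
python3 -m crank '[[[0,0,1.5,0,1],[0,0,1.5,0,1],[0,0,1,0,1],[0,0,0,0,1]]]'; python3 -m crank '[[[0,0,1,0,1],[0,0,1,0,1],[0,0,1,0,1],[0,0,0,0,1]]]'; python3 -m crank '[[[0,0,1,0,1],[0,0,1,0,1],[0,0,0,0,1]]]'
```

```text
time: 9.17
position: [0.5526, 0.2138, 0.0897]
tool_rot: [-2.132, -2.307, 0.001]
ft_force: [0.9, 0.2, -3.4]
grip_width: 0.158
grip_force: 24.7
time: 9.5
position: [0.5527, 0.2138, 0.0867]
tool_rot: [-2.132, -2.307, 0.001]
ft_force: [-0.4, -0.0, -3.5]
grip_width: 0.159
grip_force: 24.7
time: 9.75
position: [0.553, 0.2138, 0.085]
tool_rot: [2.132, 2.307, 0.0]
ft_force: [-0.1, -0.6, -2.0]
grip_width: 0.163
grip_force: 24.7
```

```bash
python3 -m crank '[[[0,0,1,0,1],[0,0,1,0,1],[0,0,0,0,1]]]';python3 -m crank '[[[0,0,1,0,1],[0,0,1,0,1],[0,0,0,0,1]]]'
```

```text
time: 10.0
position: [0.5529, 0.2141, 0.0834]
tool_rot: [2.131, 2.308, 0.0]
ft_force: [-0.6, -0.9, -0.3]
grip_width: 0.162
grip_force: 24.9
time: 10.25
position: [0.5528, 0.2146, 0.0818]
tool_rot: [2.131, 2.308, 0.001]
ft_force: [-3.9, 0.3, 5.9]
grip_width: 0.16
grip_force: 24.9
```

```bash
python3 -m crank '[[[0,0,0,0,0.4],[0,0,0,0,0.3],[0,0,0,0,0.2],[0,0,-10,0,0.1],[0,0,-25,0,0.1],[0,0,-40,0,0.1],[0,0,-40,0,1],[0,0,-40,0,1],[-40,-30,0,0,1],[-40,-30,0,0,1]]]'; python3 -m crank '[[[-40,-30,0,0,1],[-40,-30,0,0,1],[0,0,0,0,1],[0,0,0,0,1]]]'
python3 -c "
from h import *
a=save('scene','s6.png')['pixels'];b=save('top','t6.png')['pixels']
c=lambda i,x,y:cv2.resize(i[y:y+100,x:x+80],(400,500),interpolation=cv2.INTER_CUBIC)
cv2.imwrite('pics/c6.png',np.hstack([c(a,350,155),c(b,170,180)])[:,:,::-1])"
```

```text
time: 11.08
position: [0.5097, 0.1466, 0.2397]
tool_rot: [2.124, 2.312, 0.011]
ft_force: [-0.4, -1.3, -0.2]
grip_width: 0.232
grip_force: 0.0
time: 11.42
position: [0.4634, 0.0707, 0.237]
tool_rot: [2.136, 2.3, -0.001]
ft_force: [0.0, 1.6, 0.9]
grip_width: 0.019
grip_force: 0.0
```

View pics/c6.png

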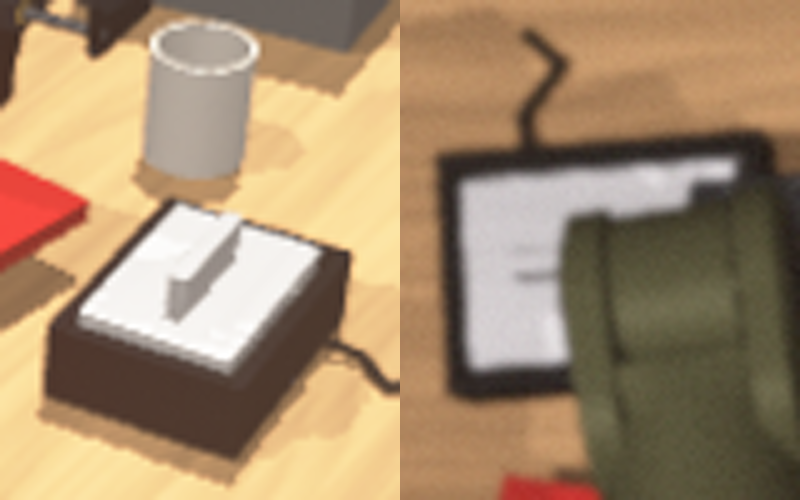

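The cover lies inside the opening, proud of the rim. In the scene crop its plate runs from (80,315) to (320,250), with the rib up. Next, press on the middle of the rib with closed fingers.

```bash
python3 -m crank '[[[40,30,0,0,1],[40,30,0,0,1],[40,30,0,0,1],[0,0,0,0,1],[0,0,0,0,1]]]'; python3 -c "
from h import *
plan([.5537,.2132,.1],.078)"
```

```text
time: 11.93
position: [0.5304, 0.1836, 0.2346]
tool_rot: [-2.119, -2.311, -0.001]
ft_force: [-0.3, -1.3, -0.5]
grip_width: 0.004
grip_force: 0.0
pos [0.5304 0.1836 0.2346] yang 0.087 tilt z [-0.004  0.005 -1.   ] shift [ 26.7  26.3 134.7] turn 0.009
```

```bash
python3 -m crank '[[[27,26,0,0.009,1],[0,0,35,0,1],[0,0,35,0,1],[0,0,35,0,1],[0,0,20,0,1],[0,0,8,0,1],[0,0,0,0,1],[0,0,0,0,1]]]'; python3 -m crank '[[[0,0,2,0,1],[0,0,2,0,1],[0,0,2,0,1],[0,0,0,0,1]]]'
```

```text
time: 12.6
position: [0.5549, 0.2078, 0.1042]
tool_rot: [2.142, 2.297, 0.002]
ft_force: [0.5, 0.3, 0.2]
grip_width: 0.005
grip_force: 0.0
time: 12.93
position: [0.5546, 0.2076, 0.0975]
tool_rot: [2.142, 2.297, 0.001]
ft_force: [0.1, -0.4, -0.2]
grip_width: 0.005
grip_force: 0.0
```

Along the rib I'm about 5 mm off to −y. Correct that and press.

```bash
python3 -m crank '[[[5.5,0,0,0,1],[0,0,1,0,1],[0,0,1,0,1],[0,0,1,0,1],[0,0,0,0,1]]]'; python3 -m crank '[[[0,0,1,0,1],[0,0,1,0,1],[0,0,1,0,1],[0,0,0,0,1]]]'; python3 -m crank '[[[0,0,1,0,1],[0,0,1,0,1],[0,0,0,0,1]]]'
```

```text
time: 13.35
position: [0.5539, 0.2134, 0.0941]
tool_rot: [-2.142, -2.298, -0.0]
ft_force: [-1.7, 0.6, 1.3]
grip_width: 0.007
grip_force: 0.4
time: 13.68
position: [0.5544, 0.2136, 0.0925]
tool_rot: [2.142, 2.297, 0.001]
ft_force: [-1.8, 0.2, 8.7]
grip_width: 0.005
grip_force: 4.2
time: 13.93
position: [0.5544, 0.2136, 0.0906]
tool_rot: [2.142, 2.297, 0.001]
ft_force: [-3.1, -1.5, 10.3]
grip_width: -0.001
grip_force: 4.5
```

```bash
python3 -m crank '[[[0,0,1,0,1],[0,0,1,0,1],[0,0,0,0,1]]]'; python3 -m crank '[[[0,0,1,0,1],[0,0,1,0,1],[0,0,0,0,1]]]'; python3 -m crank '[[[0,0,1,0,1],[0,0,1,0,1],[0,0,0,0,1]]]'
```

```text
time: 14.18
position: [0.5534, 0.2132, 0.0886]
tool_rot: [2.142, 2.298, -0.002]
ft_force: [-4.9, -2.5, 12.2]
grip_width: 0.006
grip_force: 5.9
time: 14.43
position: [0.5533, 0.2131, 0.0883]
tool_rot: [2.142, 2.297, -0.004]
ft_force: [-9.6, -4.4, 23.0]
grip_width: 0.005
grip_force: 11.4
time: 14.68
position: [0.5534, 0.2132, 0.0883]
tool_rot: [2.141, 2.296, -0.005]
ft_force: [-13.7, -6.3, 34.2]
grip_width: 0.007
grip_force: 17.1
```

It bottoms at 0.0883 (home is 0.088). Now press near both rib ends and compare heights.

```bash
python3 -m crank '[[[0,0,-14,0,1],[18,0,0,0,1],[18,0,0,0,1],[0,0,5,0,1],[0,0,3,0,1],[0,0,2,0,1],[0,0,2,0,1],[0,0,0,0,1],[0,0,0,0,1]]]'; python3 -m crank '[[[0,0,1.5,0,1],[0,0,1.5,0,1],[0,0,0,0,1]]]'
```

```text
time: 15.43
position: [0.551, 0.2498, 0.0884]
tool_rot: [-2.142, -2.298, 0.0]
ft_force: [-9.7, -1.1, 22.3]
grip_width: 0.008
grip_force: 11.3
time: 15.68
position: [0.5511, 0.2498, 0.0882]
tool_rot: [2.141, 2.297, -0.001]
ft_force: [-15.2, -5.4, 38.3]
grip_width: 0.005
grip_force: 19.6
```

```bash
python3 -m crank '[[[0,0,-12,0,1],[-36,0,0,0,1],[-36,0,0,0,1],[0,0,5,0,1],[0,0,3,0,1],[0,0,0,0,1],[0,0,0,0,1]]]'
```

```text
time: 16.27
position: [0.5599, 0.1682, 0.0883]
tool_rot: [2.143, 2.283, -0.009]
ft_force: [-1.0, -13.4, 17.9]
grip_width: 0.002
grip_force: 9.3
```

```bash
python3 -m crank '[[[0,0,-20,0,1],[18,19,0,0,1],[18,19,0,0,1],[0,0,0,0,1],[0,0,0,0,1]]]'; python3 -c "
from h import *
plan([.5537+.038,.2132+.003,.064],.078);plan([.5537-.038,.2132-.003,.064],.078)"
```

```text
time: 16.68
position: [0.5919, 0.2155, 0.1049]
tool_rot: [-2.142, -2.297, 0.002]
ft_force: [0.4, -0.4, 0.2]
grip_width: 0.007
grip_force: 0.0
pos [0.5919 0.2155 0.1049] yang 0.07 tilt z [-0.002 -0.    -1.   ] shift [ 0.7 -0.  40.9] turn -0.008
pos [0.5919 0.2155 0.1049] yang 0.07 tilt z [-0.002 -0.    -1.   ] shift [  0.  -76.3  41.1] turn -0.008
```

```bash
python3 -m crank '[[[0,0,20,0,1],[0,0,16,0,1],[0,0,4,0,1],[0,0,2,0,1],[0,0,2,0,1],[0,0,2,0,1],[0,0,0,0,1]]]'; python3 -m crank '[[[0,0,1,0,1],[0,0,1,0,1],[0,0,0,0,1]]]'
```

```text
time: 17.27
position: [0.5924, 0.2157, 0.0607]
tool_rot: [2.142, 2.297, 0.001]
ft_force: [0.2, 0.1, 0.4]
grip_width: 0.006
grip_force: 0.0
time: 17.52
position: [0.5925, 0.2158, 0.0605]
tool_rot: [2.141, 2.296, 0.001]
ft_force: [-4.0, -2.9, 10.1]
grip_width: 0.004
grip_force: 5.2
```

Contact at 0.0605 on the +x side, so it is flush within the measuring error. Press there, then on the −x side.

```bash
python3 -m crank '[[[0,0,1,0,1],[0,0,1,0,1],[0,0,0,0,1]]]'; python3 -m crank '[[[0,0,-20,0,1],[0,0,-40,0,1],[0,-38,0,0,1],[0,-38,0,0,1],[0,0,0,0,1],[0,0,35,0,1],[0,0,15,0,1],[0,0,4,0,1],[0,0,2,0,1],[0,0,0,0,1]]]'; python3 -m crank '[[[0,0,2,0,1],[0,0,1,0,1],[0,0,1,0,1],[0,0,0,0,1]]]'
```

```text
time: 17.77
position: [0.5925, 0.2158, 0.0604]
tool_rot: [2.141, 2.296, -0.0]
ft_force: [-6.9, -5.2, 20.7]
grip_width: 0.007
grip_force: 10.5
time: 18.6
position: [0.5158, 0.2103, 0.0608]
tool_rot: [2.142, 2.298, -0.002]
ft_force: [0.5, 1.3, 0.0]
grip_width: 0.006
grip_force: 0.0
time: 18.93
position: [0.5165, 0.2108, 0.0603]
tool_rot: [2.141, 2.296, -0.002]
ft_force: [-10.8, -5.3, 27.1]
grip_width: 0.01
grip_force: 13.6
```

Both sides read 0.0604 and both rib ends 0.0883, so the cover is level. Retreat and check.

```bash
python3 -m crank '[[[0,0,-20,0,1],[0,0,-40,0,1],[0,0,-40,0,1],[0,0,-40,0,1],[-40,-10,0,0,1],[-40,-10,0,0,1],[-40,-10,0,0,1],[-40,-10,0,0,1],[0,0,0,0,1],[0,0,0,0,1]]]'
python3 -c "
from h import *
a=save('scene','s7.png')['pixels'];b=save('top','t7.png')['pixels']
c=cv2.resize(a[155:255,330:450],(480,400),interpolation=cv2.INTER_CUBIC)
cv2.imwrite('pics/c7.png',np.vstack([np.hstack([c,c[:,:0]]),cv2.resize(b,(480,200))])[:,:,::-1])
T0=load('top0.png')['pixels'].astype(int)
d=abs(b.astype(int)-T0).max(2)
for n,(u,v) in dict(notes=(287,278),mouse=(281,165),pen=(444,295),spray=(459,208),stapler=(210,161),mug=(123,278),punch=(364,164),red=(210,315)).items(): print(n,d[v-18:v+18,u-18:u+18].mean().round(1))"
```

```text
time: 19.77
position: [0.4877, 0.0452, 0.1967]
tool_rot: [2.148, 2.29, 0.0]
ft_force: [0.1, 0.4, -0.4]
grip_width: 0.003
grip_force: 0.0
notes 19.7
mouse 4.7
pen 7.6
spray 5.1
stapler 5.0
mug 5.3
punch 4.5
red 13.5
```

View pics/c7.png

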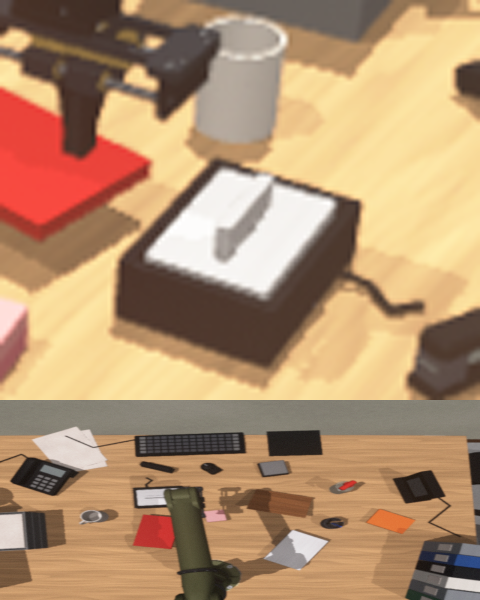

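The cover sits flush and level inside the black rim (crop (150,260) to (335,205)), with the rib up. The other things look unmoved; the larger differences at the notes and red plate come from the arm and its shadow overhead. Handing in.

```bash
python3 -c "
from bench import job
print(job.close_job())"
```

```text
the job is handed in; nothing more can be done
None
```

The cover lies rib up in the power box, pressed flush and level with the rim (all four probed points within 0.5 mm of home height); the job was handed in after about 20 s of robot time, and the other things on the desk look unmoved.

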